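# Lock the swing arm of a sawing jig with its thumbscrew

## Task

Lock the swing arm of the sawing jig. Swing the aluminium arm by its upright black handle until the hole in the arm lies over the brass-rimmed hole in the plywood board, then take the orange-headed thumbscrew from the wooden rack and put it down through both holes until its head sits flat on the arm, and let go. Leave the black-headed thumbscrew in the rack.

Things in the scene. Friction and masses are not known exactly. Their poses are not given: they have to be found in the camera images.
- swing_handle (a point): Upright black round handle on the free end of the aluminium swing arm: 20 mm diameter, 46 mm tall above the arm. Point: on its axis, 24 mm above the arm's top face. The arm turns level about a vertical pivot bolt 190 mm from the handle, with light friction (2 N at the handle), and stays where left. It starts swung 0.45 to 0.8 rad away from the robot; no stop marks the aligned position.
- swing_hole (a point): Black-rimmed 24 mm hole through the swing arm, a flat bar 50 x 240 mm, 10 mm thick. Point: centre of the hole at the arm's top face, 42 mm above the table. It lies on the straight line from pivot to handle, 110 mm from the pivot and 80 mm from the handle.
- board_hole (a point): Brass-rimmed 24 mm hole through the 30 mm thick plywood board (180 x 230 mm, fixed to the table). Point: centre of its mouth at the board's top face, 30 mm above the table. Axes are the board's, z up: the arm's pivot lies 110 mm from here along +y; with the holes in line the handle's axis lies 80 mm from here along -y.
- orange_screw_head (a point): Orange-headed thumbscrew, upright in one of two holes 90 mm apart in a fixed wooden rack 140 x 60 mm, 46 mm tall. Round ribbed head 40 mm diameter, 44 mm tall; below it a steel shank 10 mm diameter, 38 mm long. Point: centre of the head, 22 mm above the head's underside (which rests on the rack) and 60 mm above the shank's tip. z points up along the screw. 70 g.
- black_screw_head (a point): Black-headed thumbscrew in the other hole of the rack, same head but a shank only 18 mm long, too short for this job; this point is the centre of its head, 22 mm above the head's underside. Stays in the rack.
There are look-alikes about, which are no part of the job. There is more than one size of the part that bears orange_screw_head; the job needs the largest.

How it is judged:
By the outcome, as a careful person would: the job done as asked, in the order asked, and still so for the second after the job is handed in, with the robot touching nothing.
It also fails if it takes over 51 s, if anything falls off the work surface, if the arm or the gripper's body presses on something with over 40 N, if the wrist force passes 120 N, or if a joint passes its speed limit or range.

## Robot

A 6-joint arm with a two-finger parallel gripper is mounted at the origin on a cart in front of the work surface, level with it; the furniture and walls round the work are solid. World frame = base frame: x ahead of the robot, y to its left, z up, the work surface at z = 0. Lengths are in m, angles in rad, forces in N, time in s.
With the tool pointing down it reaches from about 0.375 to 0.975 m from the base axis. Payload 3.8 kg.
Tool frame: the origin (TCP) lies on the centre line of the jaws, within the pads' length; the fingertips stand 17 mm ahead of it and the grasp point (between the pads) lies 2 mm behind it (bot.tip_extent is the distance from the TCP to the fingertips, in m); z points along the fingers, y is the line along which they close (so a half turn about z gives the same grasp; the last joint's range is limited). The gripper opens to 85 mm and grips with 20 to 120 N. Pads are 22 mm wide; open, the fingers measure 114 mm over their backs; the gripper's body (76 mm by 85 mm) begins 54 mm behind the grasp point. The pads swing forward as they close: fully open they stand 13 mm farther back than shut.
Start: joints at [1.074, 0.264, 1.604, -0, 1.274, -0.037], TCP at [0.3, 0.605, 0.248] pointing down, gripper open.
Joint ranges: [-2.63, 2.63], [-0.94, 2.18], [0.31, 2.57], [-1.31, 4.45], [0, 2.66], [-2.55, 2.55]. Speed limits (rad/s): [2.57, 2.57, 3.14, 3.14, 3.14, 3.14].

## Interface

Orientations are given as a rotation vector (axis times angle).
In Python, from workcell import readout, read_camera, finish_job, bot gives the robot as it stands.
- The arm moves only by the tool jog_arm, never from a script. Its argument "deltas" is one flat list of numbers, 7 for each row, row after row: the shift along the tool's x, y, z in m, then the turn, a rotation vector about the tool's x, y, z in degrees, then the gripper command: -1 is shut, 1 is fully open, values between are in proportion. A call has 1 to 8 rows; each row is the pose to reach, as a shift and turn from the pose commanded when the call began, along the tool's axes at that moment; what a row does not reach only later rows make up. A row lasts 1/10 s, in which the tool goes at most 50 mm and 8.59 degrees, less where a joint would pass 70% of its speed; a pose out of reach is approached as far as the arm can. A call with a gripper value outside its range is refused whole. The fingers move at their own pace and stop on an object; "squeeze" is the grip in N (left out, the last holds). Time passes only in rows, so rows that repeat a pose let the fingers close. It gives the time, the measured TCP pose, the force, the opening and the grip force at its end, in the units of the state.
- readout.read_state(): the state, without advancing time (a new reading comes with each control period).
- read_camera(name): name is "side" or "top" or "wrist"; returns a dict with "color" (400x640x3 uint8, blue, green, red), "fx", "fy", "cx", "cy" (pixels), "origin" and "attitude" of the camera in the world. Camera axes: x right, y down, z forward; pixel columns grow to the right and rows downward; lengths in m; the calibration is good to about 2 mm. A picture is of the moment at which its call begins. There is no depth.
- finish_job(): hands the job in; it is judged then, once.
The state is a dict: "time": time; "q": joint angles; "joint_vel": joint speeds; "joint_torque": joint torques, N m; "tool_pos": TCP position; "tcp_rot": TCP orientation; "wrist_force": force on the tool from outside, world axes, zero at the start; "torque": the same for the moment, N m; "width": opening from 0.0 (shut) to 1.0 (fully open); "grip_force": force on a finger pad.
Only numpy, scipy, OpenCV 4.12 (cv2) and the standard library are available. Lean on these libraries where they do the work, as an engineer would, in place of code of your own. Each camera call takes 0.05 s, during which the arm holds its last target. There are 200 camera calls.

## Working session

There is one attempt and no reset: what is moved stays moved. The work goes in short steps, Python scripts to look and compute and a tool call to move; the robot and the scene stay as the last step left them, time stands still between calls to the robot, and variables do not carry over. Pictures are saved under pics/ and viewed, at most 10 in all, crops included, and the job is handed in when it is done.

Besides the shell and the picture viewer there is one more tool, called after "Call:" by a JSON object that holds its "op" and its "data", one argument or row to a line. jog_arm: Moves the arm, as the interface text tells. Its arguments: {"type":"object","properties":{"deltas":{"type":"array"},"squeeze":{"type":"number"}},"required":["deltas"]}

```bash
ls; mkdir -p pics; cat > h.py <<'E'
import numpy as np, cv2
from scipy.spatial.transform import Rotation as R
from workcell import readout, read_camera, finish_job, bot
def att(c):
    a=np.array(c["attitude"],float)
    return a if a.shape==(3,3) else (R.from_rotvec(a).as_matrix() if a.size==3 else R.from_quat(a).as_matrix())
def ray(c,u,v):
    return np.array(c["origin"]), att(c)@np.array([(u-c["cx"])/c["fx"],(v-c["cy"])/c["fy"],1.])
def plane(c,u,v,z):
    o,d=ray(c,u,v); return o+d*(z-o[2])/d[2]
def proj(c,p):
    q=att(c).T@(np.array(p)-np.array(c["origin"])); return q[0]/q[2]*c["fx"]+c["cx"],q[1]/q[2]*c["fy"]+c["cy"]
def totool(p):
    s=readout.read_state(); return R.from_rotvec(s["tcp_rot"]).inv().apply(np.array(p)-s["tool_pos"])
E
python3 - <<'E'
from h import *
for n in("top","side"):
    c=read_camera(n); cv2.imwrite(f"pics/{n}0.png",c["color"]); print(n,c["origin"],c["attitude"],c["fx"],c["cx"],c["cy"])
print(readout.read_state())
E
```

```text
pics
top [0.34519332 0.20114703 1.06740886] [-2.13503449  2.12484473 -0.18898157] 496.1900281083889 321.0991885054932 199.56754038570423
side [0.13604721 0.84961394 0.44596252] [-0.64756429  2.36290758 -1.50119966] 380.054197307126 323.10021637246217 211.13307386970996
{'time': 0.1, 'q': array([ 1.07412599e+00,  2.64686799e-01,  1.60528850e+00,  3.20842726e-05,
        1.27367805e+00, -3.69075489e-02]), 'joint_vel': array([-1.50809935e-03, -3.08872810e-03, -1.59708436e-03, -1.05444342e-03,
        8.82424455e-05,  2.10871866e-03]), 'joint_torque': array([-5.57160445e-05, -5.16705179e+01, -3.68592131e+01, -5.81150948e-05,
        6.30834125e-03,  1.64218591e-06]), 'tool_pos': array([0.29921232, 0.60434279, 0.24705285]), 'tcp_rot': array([-0.71573324, -3.05838546,  0.00310914]), 'wrist_force': array([ 0.06634609,  0.06929062, -1.21977799]), 'torque': array([-0.0280612 , -0.01531366, -0.05228067]), 'grip_force': 0.0, 'width': 0.9988223680505689}
```

View pics/top0.png

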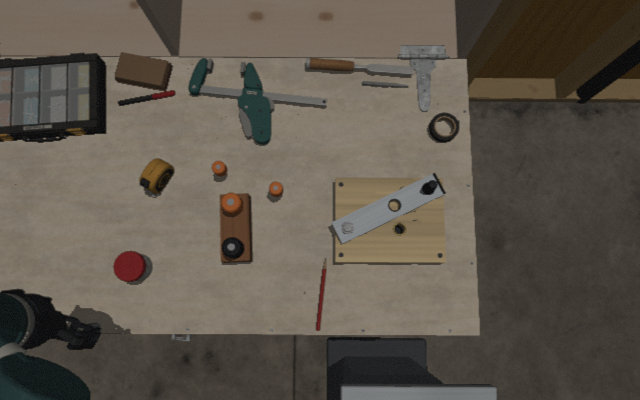

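View pics/side0.png

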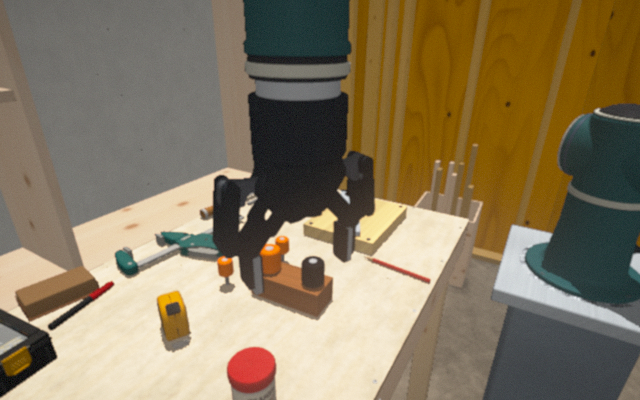

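Top view: the orange candidates are the one in the rack at (231,203) and two smaller loose ones at (219,168) and (276,188). The black-headed screw is at (232,247). By the description I choose the one in the rack. The arm's pivot is at (347,228), its hole at (394,205) and the handle at about (430,187). The brass-rimmed hole is at (399,229). The side view shows the gripper above the rack.

```bash
python3 - <<'E'
from h import *
c=read_camera("top"); im=c["color"]
a=cv2.resize(im[150:270,190:450],None,fx=3,fy=3,interpolation=cv2.INTER_CUBIC); cv2.imwrite("pics/crop1.png",a)
hsv=cv2.cvtColor(im,cv2.COLOR_BGR2HSV)
m=cv2.inRange(hsv,(3,150,120),(14,255,255))
n,l,st,ce=cv2.connectedComponentsWithStats(m)
for i in range(1,n):
    if st[i,4]>60: print("orange",ce[i],st[i],plane(c,*ce[i],.085))
for nm,u,v,z in [("pivot",347,228,.045),("hole",394.5,205,.042),("handle",430,187,.08),("bhole",399,229,.03),("b",341,184,.03),("b",341,255,.03),("b",440,255,.03),("black",232,247,.085)]: print(nm,plane(c,u,v,z))
print(R.from_rotvec(readout.read_state()["tcp_rot"]).as_matrix())
E
```

```text
orange [217.79268293 166.52439024] [212 161  12  12  82] [0.58700616 0.41091543 0.085     ]
orange [275.4939759  187.25301205] [270 182  12  12  83] [0.54457327 0.29265863 0.085     ]
orange [230.4973262  201.31016043] [222 193  18  17 187] [0.51531577 0.38244984 0.085     ]
pivot [0.46730923 0.14647136 0.045     ]
hole [0.51660475 0.04655744 0.042     ]
handle [ 0.54766908 -0.02061711  0.08      ]
bhole [0.46751564 0.03637389 0.03      ]
b [0.56351596 0.15805962 0.03      ]
b [0.41251138 0.15841741 0.03      ]
b [ 0.41349048 -0.04780402  0.03      ]
black [0.42366906 0.37612634 0.085     ]
[[-8.96165975e-01  4.43718140e-01 -8.69988781e-04]
 [ 4.43718988e-01  8.96164536e-01 -1.60755452e-03]
 [ 6.63519890e-05 -1.82666621e-03 -9.99998329e-01]]
```

View pics/crop1.png

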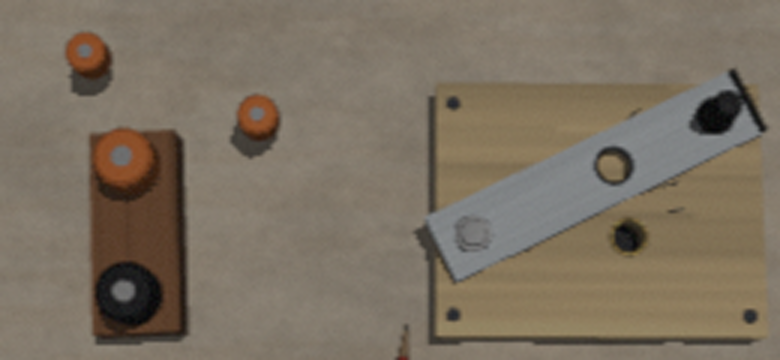

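The crop confirms the choice. The rack's orange head (231,201) is the largest at 18 px, against 12 px for the two loose ones. The brass-rimmed hole is at about (399,229), and the arm hole (394,205) is off it towards +x. The handle's base is at about (428,188) and its top at (433,185). The measured distances agree with the given ones (pivot to board hole 110 mm). Next I go over the handle.

Call:
{"op": "jog_arm", "data": {
  "deltas": [-0.035, -0.032, 0, 0, 0, 7.95, 0.2, -0.07, -0.064, 0, 0, 0, 15.9, 0.2, -0.105, -0.096, 0, 0, 0, 23.85, 0.2, -0.14, -0.128, 0, 0, 0, 31.8, 0.2, -0.175, -0.16, 0, 0, 0, 39.75, 0.2, -0.21, -0.192, 0, 0, 0, 47.7, 0.2, -0.245, -0.224, 0, 0, 0, 55.65, 0.2, -0.28, -0.256, 0, 0, 0, 63.6, 0.2],
  "squeeze": 30
}}

```text
time: 0.95
tool_pos: [0.437, 0.2493, 0.2481]
tcp_rot: [2.226, 2.217, 0.0]
wrist_force: [1.3, 0.6, -0.7]
width: 0.598
grip_force: 0.0
```

Call:
{"op": "jog_arm", "data": {
  "deltas": [-0.042, 0.01, 0, 0, 0, 0, 0.2, -0.084, 0.02, 0, 0, 0, 0, 0.2, -0.126, 0.03, 0, 0, 0, 0, 0.2, -0.168, 0.04, 0, 0, 0, 0, 0.2, -0.21, 0.05, 0, 0, 0, 0, 0.2, -0.23, 0.06, 0, 0, 0, 0, 0.2, -0.23, 0.06, 0, 0, 0, 0, 0.2]
}}

```text
time: 1.65
tool_pos: [0.4977, 0.0187, 0.2481]
tcp_rot: [2.224, 2.218, -0.001]
wrist_force: [0.1, 0.8, -0.7]
width: 0.601
grip_force: 0.0
```

```bash
python3 - <<'E'
from h import *
c=read_camera("wrist"); cv2.imwrite("pics/w1.png",c["color"])
print(c["origin"],c["attitude"],c["fx"],c["cx"],c["cy"])
s=readout.read_state();print(s["tool_pos"],s["tcp_rot"],s["time"],s["width"])
for p in [(.4675,.0364,.03),(.5166,.0466,.042),(.548,-.021,.066),(.467,.146,.045)]: print(proj(c,p))
E
```

```text
[0.49736224 0.09201743 0.37290256] [ 2.85366904e+00 -2.71228564e-03 -1.33387883e-03] 291.14863857526854 317.3514740664591 197.9709716201576
[0.49711392 0.02016959 0.24799848] [-2.22327769e+00 -2.21863242e+00  4.65161353e-04] 1.7 0.6003756342860189
(np.float64(292.40319308410545), np.float64(160.8047771744139))
(np.float64(334.584647655965), np.float64(153.48236720114477))
(np.float64(362.91183288747976), np.float64(216.82375842794352))
(np.float64(287.8989153538026), np.float64(57.00703468422017))
```

View pics/w1.png

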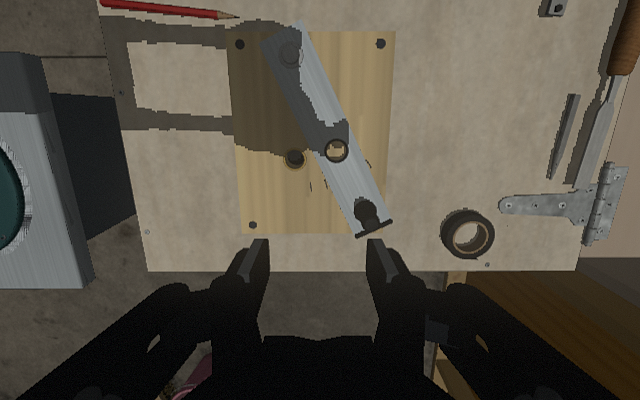

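The wrist view shows the pivot bolt at about (290,54), the arm hole at (337,150), the brass hole at (295,158) and the handle spanning about (363,203) to (371,222). All are near their predicted pixels.

```bash
python3 - <<'E'
from h import *
c=read_camera("wrist"); im=c["color"]
hsv=cv2.cvtColor(im,cv2.COLOR_BGR2HSV)
m=((hsv[...,2]<55)*255).astype(np.uint8)[195:235,345:400]
n,l,st,ce=cv2.connectedComponentsWithStats(m)
for i in range(1,n):
    if st[i,4]>40: print(st[i],ce[i]+[345,195])
for nm,u,v,z in [("pivot",290,54,.045),("hole",337,150.5,.042),("handle",367,213,.066),("bhole",295,158,.03)]: print(nm,plane(c,u,v,z).round(4))
cv2.imwrite("pics/w1c.png",cv2.resize(im[130:240,260:420],None,fx=5,fy=5,interpolation=cv2.INTER_CUBIC))
E
```

```text
[  9   7  39  33 646] [368.71826625 217.82198142]
pivot [0.4683 0.1505 0.045 ]
hole [0.5185 0.0517 0.042 ]
handle [ 0.5516 -0.0147  0.066 ]
bhole [0.4698 0.0414 0.03  ]
```

View pics/w1c.png

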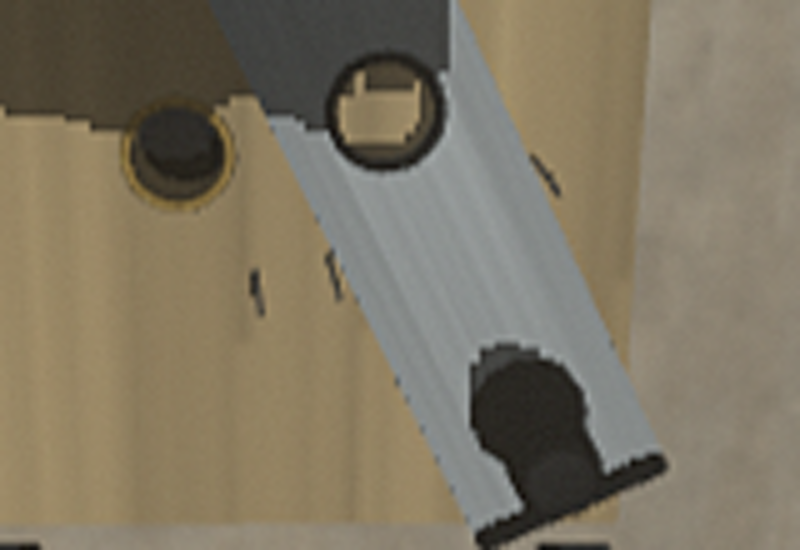

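```bash
python3 - <<'E'
from h import *
c=read_camera("wrist")
for nm,u,v,z in [("base",365.6,211.6,.045),("base",365.6,211.6,.055),("top",372.4,226.5,.088),("hole",337,152,.042),("bhole",295.8,160.5,.03)]: print(nm,plane(c,u,v,z).round(4))
p=np.array([.468,.148]);
for q in [(.5185,.0500),(.4702,.0385)]: print(np.linalg.norm(np.array(q)-p))
E
```

```text
base [ 0.5533 -0.0191  0.045 ]
base [ 0.5515 -0.0157  0.055 ]
top [ 0.5537 -0.0208  0.088 ]
hole [0.518  0.0511 0.042 ]
bhole [0.4703 0.0395 0.03  ]
0.11024631513116433
0.1095220982267962
```

Call:
{"op": "jog_arm", "data": {
  "deltas": [-0.02, 0.028, 0.03, 0, 0, 0, 0.2, -0.0395, 0.056, 0.06, 0, 0, 0, 0.2, -0.0395, 0.056, 0.105, 0, 0, 0, 0.2, -0.0395, 0.056, 0.145, 0, 0, 0, 0.2, -0.0395, 0.056, 0.17, 0, 0, 0, 0.2, -0.0395, 0.056, 0.18, 0, 0, 0, 0.2, -0.0395, 0.056, 0.18, 0, 0, 0, 0.2]
}}

```text
time: 2.5
tool_pos: [0.5516, -0.0169, 0.0667]
tcp_rot: [-2.216, -2.222, 0.004]
wrist_force: [0.3, -0.0, -0.7]
width: 0.599
grip_force: 0.0
```

Call:
{"op": "jog_arm", "data": {
  "deltas": [0, 0, 0, 0, 0, 0, -1, 0, 0, 0, 0, 0, 0, -1, 0, 0, 0, 0, 0, 0, -1, 0, 0, 0, 0, 0, 0, -1, 0, 0, 0, 0, 0, 0, -1, 0, 0, 0, 0, 0, 0, -1],
  "squeeze": 25
}}

```text
time: 3.1
tool_pos: [0.5549, -0.0179, 0.0706]
tcp_rot: [2.219, 2.22, 0.005]
wrist_force: [-0.8, 2.2, 6.2]
width: 0.219
grip_force: 25.0
```

Call:
{"op": "jog_arm", "data": {
  "deltas": [-0.0047, -0.0099, 0, 0, 0, 0, -1, -0.0089, -0.0201, 0, 0, 0, 0, -1, -0.0124, -0.0303, 0, 0, 0, 0, -1, -0.0154, -0.0409, 0, 0, 0, 0, -1, -0.0178, -0.0515, 0, 0, 0, 0, -1, -0.0195, -0.0624, 0, 0, 0, 0, -1, -0.0206, -0.0731, 0, 0, 0, 0, -1, -0.0211, -0.084, 0, 0, 0, 0, -1]
}}

```text
time: 3.9
tool_pos: [0.4716, -0.0416, 0.0705]
tcp_rot: [2.215, 2.217, 0.004]
wrist_force: [4.1, -6.6, 5.6]
width: 0.219
grip_force: 26.0
```

Call:
{"op": "jog_arm", "data": {
  "deltas": [0, 0, 0, 0, 0, 0, -1, 0, 0, 0, 0, 0, 0, -1]
}}

```text
time: 4.1
tool_pos: [0.4703, -0.0416, 0.0704]
tcp_rot: [2.216, 2.219, 0.0]
wrist_force: [-1.3, -6.3, 9.7]
width: 0.225
grip_force: 26.1
```

```bash
python3 - <<'E'
from h import *
a=read_camera("wrist");b=read_camera("top")
f=lambda i:cv2.resize(i,None,fx=5,fy=5,interpolation=cv2.INTER_CUBIC)
print(proj(a,(.470,.0395,.042)),proj(b,(.470,.038,.042)))
u,v=map(int,proj(a,(.470,.0395,.042)));u2,v2=map(int,proj(b,(.470,.038,.042)))
u=min(max(u,40),600);v=min(max(v,50),350)
print(u,v,u2,v2)
i=np.hstack([f(a["color"][v-50:v+50,u-40:u+40]),f(b["color"][v2-50:v2+50,u2-40:u2+40])]); cv2.imwrite("pics/al.png",i)
print(readout.read_state()["tool_pos"])
E
```

```text
(np.float64(318.16894946277245), np.float64(95.354967791357)) (np.float64(399.09180227786686), np.float64(227.13450580312))
318 95 399 227
[ 0.4704476  -0.04155088  0.07041662]
```

View pics/al.png

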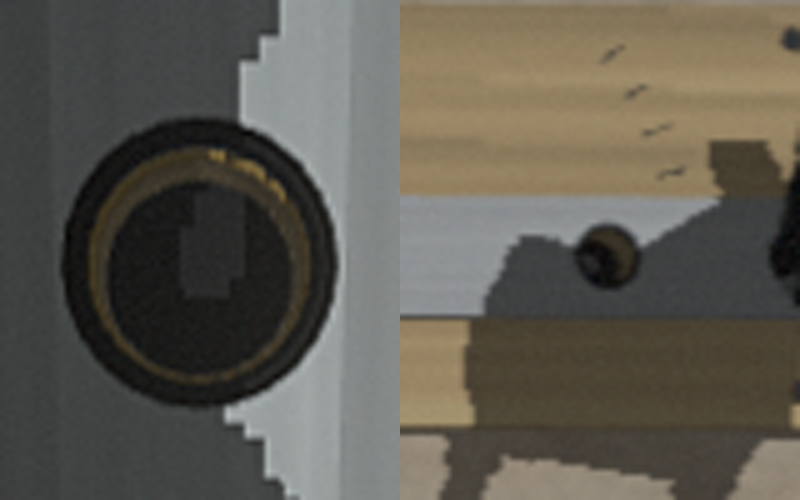

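The close crop shows the arm's black rim centred on the brass rim, both at about x=200 in the crop (pixel (318,97)). The holes are in line to within about 0.5 mm. I release, rise and cross to the rack.

```bash
python3 - <<'E'
from h import *
a=read_camera("wrist"); print(plane(a,318,97.4,.042),plane(a,318,97.8,.030), readout.read_state()["wrist_force"])
E
```

```text
[0.47006178 0.03853926 0.042     ] [0.47012171 0.038838   0.03      ] [-0.01911129 -6.46348848  9.52329376]
```

Call:
{"op": "jog_arm", "data": {
  "deltas": [0, 0, 0, 0, 0, 0, 0.2, 0, 0, 0, 0, 0, 0, 0.2, 0, 0, 0, 0, 0, 0, 0.2, 0, 0, -0.01, 0, 0, 0, 0.2, 0, 0, -0.04, 0, 0, 0, 0.2, 0, 0, -0.08, 0, 0, 0, 0.5, 0, 0, -0.12, 0, 0, 0, 0.5, 0, 0, -0.15, 0, 0, 0, 0.5]
}}

```text
time: 5.05
tool_pos: [0.4697, -0.0393, 0.2215]
tcp_rot: [2.218, 2.221, 0.002]
wrist_force: [0.7, -1.0, 0.0]
width: 0.747
grip_force: 0.0
```

Call:
{"op": "jog_arm", "data": {
  "deltas": [0.0475, 0.006, 0, 0, 0, 0, 0.5, 0.095, 0.012, 0, 0, 0, 0, 0.5, 0.1425, 0.018, 0, 0, 0, 0, 0.5, 0.19, 0.024, 0, 0, 0, 0, 0.5, 0.2375, 0.03, 0, 0, 0, 0, 0.5, 0.285, 0.036, 0, 0, 0, 0, 0.5, 0.3325, 0.042, 0, 0, 0, 0, 0.5, 0.38, 0.046, 0, 0, 0, 0, 0.5]
}}

```text
time: 5.85
tool_pos: [0.5145, 0.3428, 0.2187]
tcp_rot: [2.22, 2.223, -0.0]
wrist_force: [2.0, -0.3, 0.7]
width: 0.75
grip_force: 0.0
```

Call:
{"op": "jog_arm", "data": {
  "deltas": [0, 0, 0, 0, 0, 0, 0.5]
}}

```text
time: 5.95
tool_pos: [0.5145, 0.3462, 0.2185]
tcp_rot: [-2.214, -2.227, -0.003]
wrist_force: [-0.4, -0.4, 0.7]
width: 0.746
grip_force: 0.0
```

```bash
python3 - <<'E'
from h import *
c=read_camera("wrist");im=c["color"];cv2.imwrite("pics/w2.png",im)
hsv=cv2.cvtColor(im,cv2.COLOR_BGR2HSV)
m=cv2.inRange(hsv,(3,150,80),(14,255,255))
n,l,st,ce=cv2.connectedComponentsWithStats(m)
for i in range(1,n):
    if st[i,4]>60: print(ce[i],st[i],plane(c,*ce[i],.085))
print(readout.read_state()["tool_pos"],c["origin"])
for p in [(.5165,.385,.09),(.5165,.385,.046)]: print(proj(c,p))
E
```

```text
[402.10801394 112.94773519] [388  98  30  31 574] [0.58551514 0.41951173 0.085     ]
[351.28974359 230.16923077] [339 219  26  24 390] [0.54648287 0.31165179 0.085     ]
[0.51422222 0.34341758 0.21825661] [0.51339432 0.41912782 0.34354268]
(np.float64(320.7814582752626), np.float64(153.75371723342153))
(np.float64(320.31022458497864), np.float64(147.893906373935))
```

View pics/w2.png

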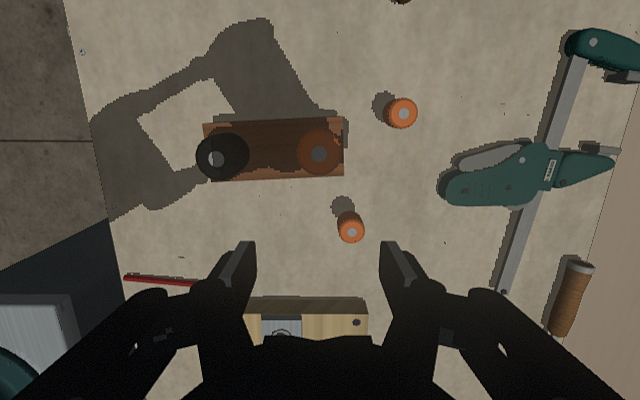

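The wrist view shows the rack's orange head in the gripper's shadow, with its cap at (319,154), and the black head at about (216,158). The two smaller orange screws stand loose at (402,113) and (350,230). The target is about (0.515, 0.385), which matches the top view to within 3 mm.

Call:
{"op": "jog_arm", "data": {
  "deltas": [0.021, 0.001, 0.02, 0, 0, 0, 0.5, 0.0405, 0.001, 0.04, 0, 0, 0, 0.5, 0.0405, 0.001, 0.08, 0, 0, 0, 0.5, 0.0405, 0.001, 0.1, 0, 0, 0, 0.5, 0.0405, 0.001, 0.1, 0, 0, 0, 0.5]
}}

```text
time: 6.5
tool_pos: [0.5128, 0.378, 0.114]
tcp_rot: [-2.22, -2.221, 0.014]
wrist_force: [-1.0, 0.2, -0.0]
width: 0.751
grip_force: 0.0
```

```bash
python3 - <<'E'
from h import *
c=read_camera("wrist");im=c["color"];cv2.imwrite("pics/w3.png",im[60:360,120:520])
s=readout.read_state();print(s["tool_pos"],s["tcp_rot"],s["width"],s["wrist_force"])
print(proj(c,(.515,.385,.09)))
E
```

```text
[0.51436648 0.37905309 0.11655094] [-2.22083732 -2.2211741   0.00768052] 0.7491735076320991 [-0.04118828 -0.40665287  1.14271672]
(np.float64(322.72519982159133), np.float64(236.32124985488548))
```

View pics/w3.png

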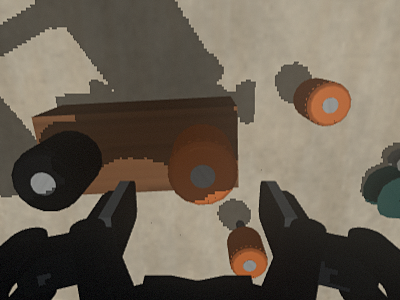

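The cap is at (323,237) in the full image, and I predicted (322.7,236.3), so the position is confirmed. I descend and grip.

Call:
{"op": "jog_arm", "data": {
  "deltas": [0.003, 0.001, 0.012, 0, 0, 0, 0.5, 0.0055, 0.001, 0.03, 0, 0, 0, 0.5, 0.0055, 0.001, 0.045, 0, 0, 0, 0.5, 0.0055, 0.001, 0.05, 0, 0, 0, 0.5, 0.0055, 0.001, 0.05, 0, 0, 0, 0.5]
}}

```text
time: 7.05
tool_pos: [0.5156, 0.3859, 0.0663]
tcp_rot: [-2.22, -2.222, 0.005]
wrist_force: [-0.4, 0.3, 0.8]
width: 0.747
grip_force: 0.0
```

Call:
{"op": "jog_arm", "data": {
  "deltas": [0, 0, 0, 0, 0, 0, -0.3, 0, 0, 0, 0, 0, 0, -0.3, 0, 0, 0, 0, 0, 0, -1, 0, 0, 0, 0, 0, 0, -1, 0, 0, 0, 0, 0, 0, -1, 0, 0, 0, 0, 0, 0, -1, 0, 0, 0, 0, 0, 0, -1],
  "squeeze": 35
}}

```text
time: 7.75
tool_pos: [0.5172, 0.3871, 0.069]
tcp_rot: [2.22, 2.222, 0.002]
wrist_force: [0.2, -0.2, 3.4]
width: 0.455
grip_force: 35.6
```

Call:
{"op": "jog_arm", "data": {
  "deltas": [0, 0, -0.015, 0, 0, 0, -1, 0, 0, -0.04, 0, 0, 0, -1, 0, 0, -0.07, 0, 0, 0, -1, 0, 0, -0.1, 0, 0, 0, -1, 0, 0, -0.12, 0, 0, 0, -1, 0, 0, -0.13, 0, 0, 0, -1, 0, 0, -0.13, 0, 0, 0, -1]
}}

```text
time: 8.45
tool_pos: [0.5175, 0.3872, 0.2005]
tcp_rot: [2.22, 2.222, 0.005]
wrist_force: [0.0, 0.8, -0.5]
width: 0.458
grip_force: 35.3
```

Call:
{"op": "jog_arm", "data": {
  "deltas": [-0.02, -0.003, 0, 0, 0, 0, -1, -0.06, -0.008, 0, 0, 0, 0, -1, -0.105, -0.014, 0, 0, 0, 0, -1, -0.15, -0.02, 0, 0, 0, 0, -1, -0.195, -0.026, 0, 0, 0, 0, -1, -0.24, -0.033, 0, 0, 0, 0, -1, -0.28, -0.04, 0, 0, 0, 0, -1, -0.31, -0.046, 0, 0, 0, 0, -1]
}}

```text
time: 9.25
tool_pos: [0.4689, 0.0743, 0.1963]
tcp_rot: [-2.22, -2.22, 0.005]
wrist_force: [0.1, 0.3, -0.6]
width: 0.458
grip_force: 35.3
```

```bash
python3 - <<'E'
from h import *
a=read_camera("wrist");b=read_camera("side")
cv2.imwrite("pics/w4.png",np.hstack([a["color"][0:400,200:440],b["color"][100:500,300:640][:300].copy() if 0 else cv2.copyMakeBorder(b["color"][60:400,260:560],0,60,0,0,cv2.BORDER_CONSTANT)]))
s=readout.read_state();print(s["tool_pos"],s["tcp_rot"],s["width"],s["wrist_force"],s["time"])
print(proj(a,(.470,.0387,.042)),proj(b,(.470,.0387,.042)),proj(a,s["tool_pos"]-[0,0,.06]))
E
```

```text
[0.46875632 0.07349741 0.19625431] [-2.22339805 -2.21703297  0.00639315] 0.4541027330838635 [-0.70281629  0.64271544 -2.01542499] 9.35
(np.float64(319.59039385997545), np.float64(222.5946658611983)) (np.float64(368.04439685653097), np.float64(208.9388643081841)) (np.float64(318.3401220375601), np.float64(225.36488768145512))
```

View pics/w4.png

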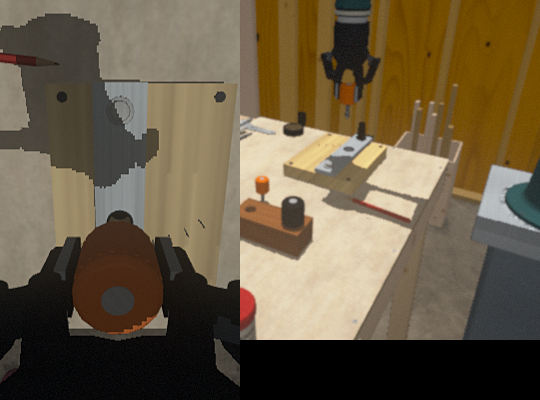

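The screw hangs upright in the grip with its cap at (318,300) in the wrist picture. The side view shows the black screw still in the rack, the orange one's hole empty and the arm aligned.

```bash
python3 - <<'E'
from h import *
a=read_camera("wrist");s=readout.read_state()
p=plane(a,318,300,s["tool_pos"][2]+.022);print(p-s["tool_pos"],s["tool_pos"],a["origin"]-s["tool_pos"])
print("move",totool(np.array([.4700,.0387,s["tool_pos"][2]])-np.r_[(p-s["tool_pos"])[:2],0]), totool([.470,.0387,.0645]))
E
```

```text
[-0.00097111 -0.00215891  0.022     ] [0.46951773 0.07512398 0.19661133] [-0.00060398  0.07182988  0.1243656 ]
move [-3.42614657e-02  1.53584778e-03  3.37442034e-06] [-0.03639176  0.00097004  0.13211752]
```

Call:
{"op": "jog_arm", "data": {
  "deltas": [-0.015, 0.0005, 0.01, 0, 0, 0, -1, -0.03, 0.001, 0.03, 0, 0, 0, -1, -0.0355, 0.001, 0.055, 0, 0, 0, -1, -0.0355, 0.001, 0.075, 0, 0, 0, -1, -0.0355, 0.001, 0.08, 0, 0, 0, -1, -0.0355, 0.001, 0.08, 0, 0, 0, -1]
}}

```text
time: 10.0
tool_pos: [0.4709, 0.042, 0.1168]
tcp_rot: [-2.217, -2.222, 0.004]
wrist_force: [1.2, 0.6, -0.3]
width: 0.46
grip_force: 35.4
```

Call:
{"op": "jog_arm", "data": {
  "deltas": [0, 0, 0.008, 0, 0, 0, -1, 0, 0, 0.016, 0, 0, 0, -1, 0, 0, 0.024, 0, 0, 0, -1, 0, 0, 0.03, 0, 0, 0, -1, 0, 0, 0.03, 0, 0, 0, -1]
}}

```text
time: 10.5
tool_pos: [0.4711, 0.0411, 0.0872]
tcp_rot: [-2.219, -2.222, 0.002]
wrist_force: [-0.5, 0.2, -0.9]
width: 0.459
grip_force: 35.4
```

Tip is in the holes with no contact force. I go down the rest.

Call:
{"op": "jog_arm", "data": {
  "deltas": [-0.001, 0, 0.006, 0, 0, 0, -1, -0.001, 0, 0.012, 0, 0, 0, -1, -0.001, 0, 0.017, 0, 0, 0, -1, -0.001, 0, 0.02, 0, 0, 0, -1, -0.001, 0, 0.02, 0, 0, 0, -1]
}}

```text
time: 11.0
tool_pos: [0.4715, 0.0401, 0.0676]
tcp_rot: [-2.22, -2.222, 0.001]
wrist_force: [-0.3, -0.1, -1.1]
width: 0.456
grip_force: 35.4
```

Call:
{"op": "jog_arm", "data": {
  "deltas": [0, 0, 0.0015, 0, 0, 0, -1, 0, 0, 0.0025, 0, 0, 0, -1, 0, 0, 0.0035, 0, 0, 0, -1, 0, 0, 0.0035, 0, 0, 0, -1]
}}

```text
time: 11.4
tool_pos: [0.4723, 0.0402, 0.065]
tcp_rot: [2.22, 2.222, 0.0]
wrist_force: [-0.2, 1.0, 0.1]
width: 0.456
grip_force: 35.5
```

Call:
{"op": "jog_arm", "data": {
  "deltas": [0, 0, 0.001, 0, 0, 0, -1, 0, 0, 0.0015, 0, 0, 0, -1, 0, 0, 0.0015, 0, 0, 0, -1]
}}

```text
time: 11.7
tool_pos: [0.473, 0.0402, 0.0649]
tcp_rot: [2.219, 2.222, 0.002]
wrist_force: [-2.0, 0.5, 10.2]
width: 0.456
grip_force: 36.5
```

A 10 N push upward means the head is seated. I let go and rise.

Call:
{"op": "jog_arm", "data": {
  "deltas": [0, 0, -0.001, 0, 0, 0, 0.4, 0, 0, -0.001, 0, 0, 0, 0.4, 0, 0, -0.001, 0, 0, 0, 0.4, 0, 0, -0.005, 0, 0, 0, 0.4, 0, 0, -0.03, 0, 0, 0, 0.4, 0, 0, -0.07, 0, 0, 0, 0.4, 0, 0, -0.115, 0, 0, 0, 0.4, 0, 0, -0.15, 0, 0, 0, 0.4]
}}

```text
time: 12.5
tool_pos: [0.4725, 0.0402, 0.2159]
tcp_rot: [2.219, 2.222, 0.002]
wrist_force: [1.5, -0.3, 0.1]
width: 0.706
grip_force: 0.0
```

Call:
{"op": "jog_arm", "data": {
  "deltas": [-0.03, 0, 0, 0, 0, 0, 0.4, -0.06, 0, 0, 0, 0, 0, 0.4, -0.06, 0, 0, 0, 0, 0, 0.4, -0.06, 0, 0, 0, 0, 0, 0.4]
}}

```text
time: 12.9
tool_pos: [0.4719, -0.0201, 0.2133]
tcp_rot: [-2.222, -2.22, -0.0]
wrist_force: [-0.6, 0.8, 0.2]
width: 0.698
grip_force: 0.0
```

```bash
python3 - <<'E'
from h import *
a=read_camera("wrist");b=read_camera("side")
f=lambda i:cv2.resize(i,(400,400),interpolation=cv2.INTER_CUBIC)
cv2.imwrite("pics/end.png",np.hstack([f(a["color"][60:260,220:420]),f(b["color"][140:260,300:420])]))
for z in(.042,.086): print(proj(a,(.470,.0387,z)),proj(b,(.470,.0387,z)))
print(readout.read_state()["tool_pos"],readout.read_state()["width"])
E
```

```text
(np.float64(316.2081689509442), np.float64(127.2924055748158)) (np.float64(368.04439685653097), np.float64(208.9388643081841))
(np.float64(315.9572095402485), np.float64(129.891450846004)) (np.float64(369.1823478166242), np.float64(192.81973267888236))
[ 0.47184136 -0.01933163  0.21294061] 0.70385901371745
```

View pics/end.png

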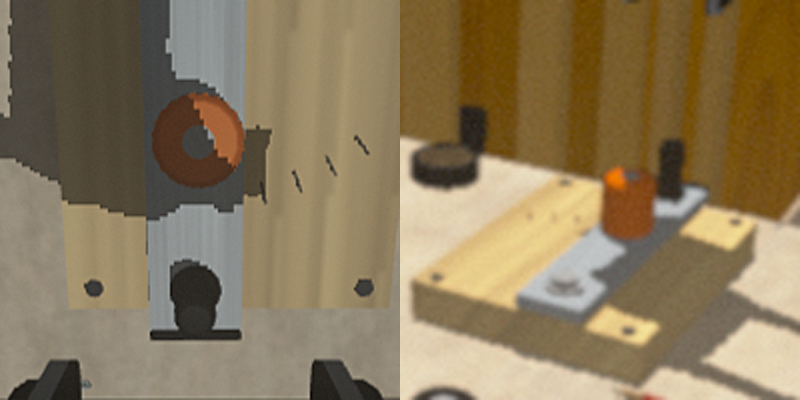

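The final picture shows the orange head flat and upright on the arm at about (318,130) in the wrist view, over the aligned holes. The gripper is clear of everything.

```bash
python3 -c "
from h import *
print(finish_job())"
```

```text
the job is handed in; nothing more can be done
None
```

The swing arm is locked: its hole is in line with the board's, the orange thumbscrew sits flat on the arm through both holes, the black one is still in the rack, and the job was handed in at about 13 s.

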